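Hang the sample hanger at the size divider and hold its clip open

TASK

Take the clip hanger off the small T-stand, hook it onto the free stretch of the sample rail a good hand's width before the white size divider, and slide it along the rail until its hook is right up at the divider, then let go of it. Then squeeze the two finger tabs of its robot-side clip until that clip stands wide open (jaws at least 12 mm apart) for the next swatch, the hanger still hanging on the rail, and finish while holding it squeezed: do not let go. Leave the coat hanger, yarn cone, wire spool and pliers where they are.

Things in the scene. Friction and masses are not known exactly. Their poses are not given: they have to be found in the camera images.
- hanger: Clip hanger, about 0.2 kg: straight light-wood bar (224 mm long, 14 thick, 24 high), steel wire hook above its middle, a steel rod with a sprung clip at each end; 335 mm overall. Origin: underside of the hook's crown, the point that sits on top of a rail. x along the wooden bar (-x end is the robot-side end), y across it, z up. The wooden bar's centre line is 92 mm below the origin.
- hook_tip (a point): Tip of the hanger's hook, 26 mm to +x and 23 mm below the origin. Wire 4.4 mm, hook 48 mm inside, open between this tip and the straight neck (x = 0, from 50 mm below the origin down). To take it off lift 12 mm, then go 45 mm up and 45 mm to -x together; hook it on by the reverse path. The wooden bar passes under the rails: carry it past their free ends.
- hanger_bar (a point): Middle of the wooden bar's section 90 mm from the hook towards the robot-side end: a good place to grip from above (14 mm across y), clear of the hook and the clip. When let go the hanger may turn on the rail by some 0.2 rad.
- near_clip (a point): Pivot of the robot-side clip, on the steel rod: 135 mm to -x from the hook, 92 mm below the hanger's origin. The clip is 26 mm wide along x. Two sprung steel halves meet here: finger tabs rise in a V above the pivot, jaws hang 30 mm below it. Squeezing the tabs together across y opens the jaws.
- near_tabs (a point): Middle between the two finger tabs of the robot-side clip, at their tops, 30 mm above the pivot. Over their outsides the tabs are 36 mm apart at the top and 12 mm at the pivot when the clip is shut, about 15 mm at the top when squeezed to the stop. Each tab takes about 2.5 N to start moving and 8 N at the stop.
- near_left_jaw (a point): Inner face of the +y jaw of the robot-side clip, 27 mm below the pivot.
- near_right_jaw (a point): Inner face of the -y jaw of the robot-side clip, 27 mm below the pivot. The two jaw points are under 1 mm apart when shut, about 17 mm apart when fully open.
- rail: Counter-top sample rail, fixed: a round steel bar of 16 mm diameter along its own y from -220 mm (free end) to +240 mm, where one post carries it; dark steel base plate (150 x 460 x 10 mm) below. Origin on the table under the bar's axis. The bar's top is 250 mm above the table. x points away from the robot.
- divider: Size divider, fixed on the rail: a white plastic disc, 60 mm across and 4 mm thick, with a small collar on its +y side. Origin at the disc's centre, on the axis of the rail's bar; y along the rail. The hanger belongs on its -y side (the side of the rail's free end).
- t_stand: Small T-stand, fixed: round dark base (150 mm across), a centre post and a 16 mm round crossbar along its own y from -100 to +100 mm, both ends free, its top 250 mm above the table. The clip hanger starts hanging on the +y arm. Origin on the table at the post.
- coat_hanger: Bystander: a dark wooden coat hanger with sloping shoulders and no clips, 300 mm long, hanging on the rail beyond the divider. Origin under its hook's crown.
- yarn_cone: Bystander: large cone of beige yarn, 140 mm across, 155 mm high. Origin under its centre.
- wire_spool: Bystander: small spool of brass wire, 56 mm across, 28 mm high. Origin under its centre.
- pliers: Bystander: small red-handled pliers lying on the table, about 150 mm long. Origin under the pivot.

How it is judged:
By the outcome, as a careful person would: the job done as asked, in the order asked, and still so for the second after the job is handed in, while the arm keeps its last pose, push and grip.
It also fails if it takes over 58 s, if anything falls off the work surface, if the arm or the gripper's body presses on something with over 40 N, if the wrist force passes 120 N, or if a joint passes its speed limit or range.

ROBOT

A 6-joint arm with a two-finger parallel gripper is mounted at the origin on the work surface. World frame = base frame: x ahead of the robot, y to its left, z up, the work surface at z = 0. Lengths are in mm, angles in rad, forces in N, time in s.
With the tool pointing down it reaches from about 350 to 950 mm from the base axis. Payload 17.4 kg.
Tool frame: the origin (TCP) lies where the fingers leave the gripper's body, on its centre line; the fingertips stand 84 mm ahead of it and the grasp point (between the pads) lies arm.tcp_to_grasp ahead of it (arm.tcp_to_grasp is the distance from the TCP to the grasp point, in mm); z points along the fingers, y is the line along which they close (so a half turn about z gives the same grasp; the last joint's range is limited). The gripper opens to 93 mm and grips with 3 to 60 N. Pads are 15 mm wide; open, the fingers measure 128 mm over their backs; the gripper's body (75 mm by 188 mm) begins 65 mm behind the grasp point.
Start: joints at [1.165, 0.116, 1.442, -0, 1.584, -0.038], TCP at [242.714, 629.86, 302.746] pointing down, gripper open.
Joint ranges: [-2.83, 2.83], [-0.83, 2.19], [0.07, 2.5], [-1.14, 4.28], [0.01, 3], [-2.97, 2.97]. Speed limits (rad/s): [1.89, 1.89, 2.22, 3.14, 3.14, 3.14].

INTERFACE

Orientations are given as [roll, pitch, yaw] about the fixed x, y, z axes, in that order (R = Rz(yaw) Ry(pitch) Rx(roll)).
In Python, from station import arm gives the robot as it stands.
- The arm moves only by the shell command python3 -m creep 'ROWS'. ROWS is JSON, a list of rows, each a list of 5 numbers: the finger opening in mm, from 0 to 93, then the shift along the tool's x, y, z in mm, then the turn about the tool's z in degrees. In form: [[gripper, tx, ty, tz, roll], ...]. A call has 1 to 8 rows; each row is the pose to reach, as a shift and turn from the pose commanded when the call began, along the tool's axes at that moment; what a row does not reach only later rows make up. A row lasts 1/12 s, in which the tool goes at most 41.7 mm and 7.16 degrees, less where a joint would pass 70% of its speed; a pose out of reach is approached as far as the arm can. A call with a gripper value outside its range is refused whole. The fingers move at their own pace and stop on an object; the grip force is fixed at half the most. Time passes only in rows, so rows that repeat a pose let the fingers close. It gives the time, the measured TCP pose, the force, the opening and the grip force at its end, in the units of the state.
- arm.state(): the state, without advancing time (a new reading comes with each control period).
- arm.capture(name): name is "scene" or "top"; returns a dict with "pixels" (480x640x3 uint8, red, green, blue), "K" (3x3 intrinsics, pixels), "rvec" (rotation vector, rad) and "tvec" (3), from world to camera coordinates, as OpenCV has them. Camera axes: x right, y down, z forward; pixel columns grow to the right and rows downward; lengths in mm; the calibration is good to about 2 mm. A picture is of the moment at which its call begins. There is no depth.
- arm.sign_off(): hands the job in; it is judged then, once.
Trained networks look in a picture, given as the dict that the camera call returned (one of the last four; its "shot" number tells which), for a name from the list of things; names that differ only in an ending like _2 or _b are one class to them, and where a whole thing is asked for, a point or a joint stands for the part that bears it (a point fixed in the world has none). Each returns a list of dicts, best first, with "confidence" (0 to 1); they miss things now and then, are a little off and sometimes report something else, mostly with a low value. They report only what shows in the picture. A call takes as long as a camera call.
- arm.silhouettes(label, picture): "mask" (480x640 bool, what is visible of it) and "uv" ([column, row] in pixels, amid what is visible of it).
The state is a dict: "time": time; "qpos": joint angles; "dq": joint speeds; "joint_efforts": joint torques, N m; "eef_pos": TCP position; "orientation": TCP orientation; "contact_force": force on the tool from outside, world axes, zero at the start; "wrist_torque": the same for the moment, N m; "opening": opening from 0.0 (shut) to 1.0 (fully open); "gripper_force": force on a finger pad.
Only numpy, scipy, OpenCV 4.12 (cv2) and the standard library are available. Lean on these libraries where they do the work, as an engineer would, in place of code of your own. Each camera call takes 0.05 s, during which the arm holds its last target. There are 200 camera calls.

## Working session

There is one attempt and no reset: what is moved stays moved. The work goes in short steps, Python scripts to look and compute and a shell command to move; the robot and the scene stay as the last step left them, time stands still between calls to the robot, and variables do not carry over. Pictures are saved under pics/ and viewed, at most 10 in all, crops included, and the job is handed in when it is done.

```bash
ls; mkdir -p pics; cat > h.py <<'E'
import numpy as np, cv2
from station import arm
def P(c):
    R=cv2.Rodrigues(np.array(c["rvec"],float))[0]; return np.array(c["K"]),R,np.array(c["tvec"],float).reshape(3)
def proj(c,p): 
    return cv2.projectPoints(np.array(p,float).reshape(-1,1,3),np.array(c["rvec"],float),np.array(c["tvec"],float),np.array(c["K"],float),None)[0].reshape(-1,2)
def ray(c,uv):
    K,R,t=P(c); d=R.T@np.linalg.inv(K)@np.array([uv[0],uv[1],1.]); return -R.T@t,d/np.linalg.norm(d)
def onz(c,uv,z):
    o,d=ray(c,uv); return o+d*(z-o[2])/d[2]
def tri(c1,u1,c2,u2):
    A=[];b=[]
    for c,u in((c1,u1),(c2,u2)):
        o,d=ray(c,u); M=np.eye(3)-np.outer(d,d); A.append(M);b.append(M@o)
    p=np.linalg.lstsq(np.vstack(A),np.hstack(b),rcond=None)[0]
    return p,[np.linalg.norm(M@p-bb) for M,bb in zip(A,b)]
def save(c,n): cv2.imwrite("pics/"+n,c["pixels"][:,:,::-1])
E
python3 - <<'E'
from h import *
np.set_printoptions(precision=1,suppress=True)
print(arm.state(),arm.tcp_to_grasp)
s=arm.capture("scene");t=arm.capture("top");save(s,"s0.png");save(t,"t0.png")
for c in(s,t):
    K,R,tt=P(c);print("cam",-R.T@tt,R[2])
for n in["hanger","hook_tip","hanger_bar","near_clip","near_tabs","near_left_jaw","near_right_jaw","rail","divider","t_stand","coat_hanger","yarn_cone","wire_spool","pliers"]:
    r=[]
    for c in(s,t):
        q=arm.silhouettes(n,c); r.append([(np.array(x["uv"]).round(1).tolist(),round(x["confidence"],2)) for x in q[:2]])
    print(n,r, tri(s,r[0][0][0],t,r[1][0][0]) if r[0] and r[1] else '')
E
```

```text
pics
{'time': 0.0, 'qpos': array([ 1.2,  0.1,  1.4,  0. ,  1.6, -0. ]), 'dq': array([ 0.,  0.,  0., -0.,  0.,  0.]), 'joint_efforts': array([ -0. , -72.1, -62.3,   0.1,   0. ,  -0. ]), 'eef_pos': array([242.7, 629.7, 302. ]), 'orientation': array([-3.1, -0. ,  2.8]), 'contact_force': array([ 0.2,  0.3, -1.5]), 'wrist_torque': array([ 0. , -0.1,  0. ]), 'gripper_force': 0.0, 'opening': 0.9963526599426622} 65.3
cam [ 808.8 -501.9 1026.2] [-0.3  0.5 -0.8]
cam [ 296.    25.5 1181.2] [ 0.2  0.  -1. ]
hanger [[([277.8, 375.1], 0.98)], [([447.5, 204.5], 0.73)]] (array([ 591. , -263.9,  163.5]), [np.float64(6.5399165271121245), np.float64(6.539916527112325)])
hook_tip [[([279.1, 380.0], 0.97)], [([446.1, 210.6], 0.89)]] (array([ 587.2, -265.4,  134.6]), [np.float64(10.896616197095533), np.float64(10.896616197095625)])
hanger_bar [[([281.2, 376.6], 0.95), ([379.1, 266.1], 0.35)], [([445.1, 205.8], 0.83)]] (array([ 593. , -260.8,  149.7]), [np.float64(8.34516268015482), np.float64(8.345162680155354)])
near_clip [[([280.2, 379.0], 0.96)], [([448.0, 201.8], 0.71)]] (array([ 598. , -266.7,  160.4
[... 774 characters left out ...]
5902471), np.float64(0.770841814590198)])
coat_hanger [[([431.0, 163.4], 0.71)], [([195.4, 176.5], 0.94)]] (array([653. , 338.1, 151.6]), [np.float64(7.283439422829589), np.float64(7.283439422829829)])
yarn_cone [[([342.1, 141.1], 0.64), ([292.1, 232.6], 0.44)], [([174.3, 282.8], 0.89)]] (array([401.8, 394.4,  64.7]), [np.float64(5.4257754402027745), np.float64(5.425775440202343)])
wire_spool [[([271.1, 295.9], 0.86)], [([355.1, 266.7], 0.95)]] (array([454.3, -64.3,  12.3]), [np.float64(0.8605672886844423), np.float64(0.8605672886836648)])
pliers [[([293.4, 237.5], 0.74)], [([297.1, 281.8], 0.82)]] (array([417. ,  91.9,  14.8]), [np.float64(6.941020798440615), np.float64(6.941020798440873)])
```

View pics/s0.png

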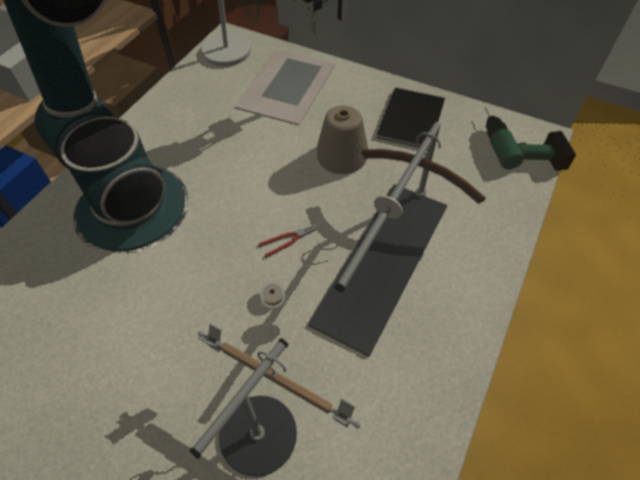

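View pics/t0.png

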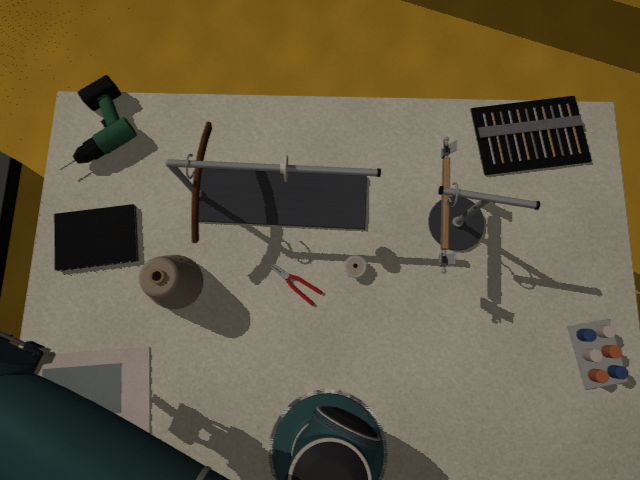

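The scene view shows the hanger on the T-stand with its hook at about (270,360), robot-side clip at (210,335), divider at (388,206) and rail free end at (341,284). In the top view the bar runs from (443,258) to (447,148) and the rail's free end is at (380,172). I'll zoom in on these.

```bash
python3 - <<'E'
import cv2,numpy as np
s=cv2.imread("pics/s0.png");t=cv2.imread("pics/t0.png")
a=cv2.resize(s[320:440,190:370],None,fx=4.4,fy=4.4,interpolation=3)[:,:400*2]
b=cv2.resize(t[130:280,410:550],None,fx=4,fy=4,interpolation=3)
cv2.imwrite("pics/a.png",a[:600,:800]);cv2.imwrite("pics/b.png",b[:600,:800]);print(a.shape,b.shape)
E
```

```text
(528, 792, 3) (600, 560, 3)
```

View pics/a.png

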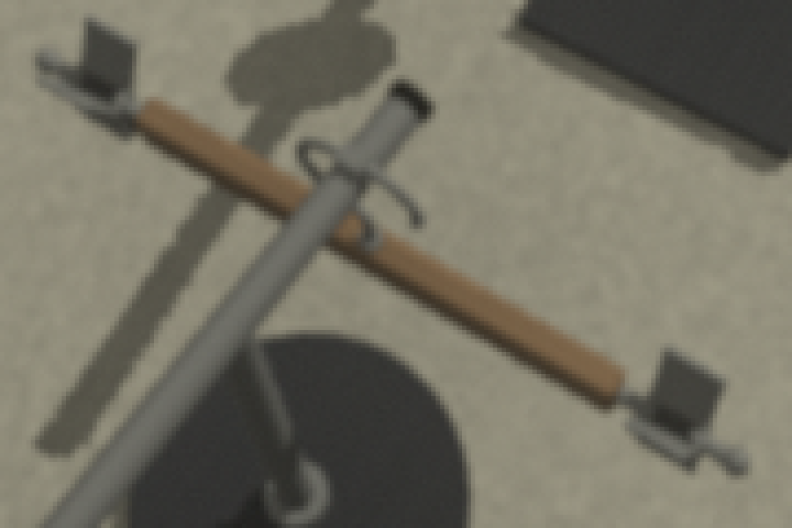

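View pics/b.png

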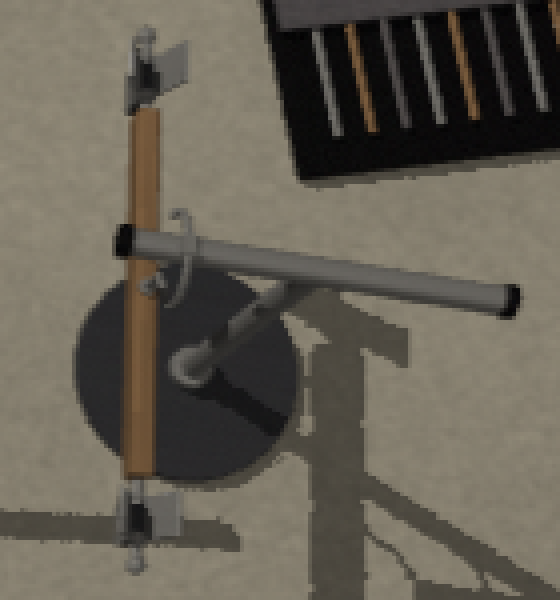

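The crops show the bar ends at crop (147,110)/(615,380) and the rod balls at (48,62)/(737,462) in the scene view. In the top crop the balls are at (136,567)/(147,37) and the hook crosses the crossbar at about (190,243).

```bash
python3 - <<'E'
from h import *
np.set_printoptions(precision=1,suppress=True)
s=arm.capture("scene");t=arm.capture("top")
A=lambda x,y:(190+x/4.4-.4,320+y/4.4-.4)
B=lambda x,y:(410+x/4-.4,130+y/4-.4)
L={"nball":(A(48,62),B(136,567)),"fball":(A(737,462),B(147,37)),"nbar":(A(142,112),B(140,475)),"fbar":(A(618,382),B(146,112)),
"tend":(A(412,100),B(123,241)),"hooktop":(A(345,163),B(190,243)),"tip":(A(417,222),B(181,213)),"railend":((341,284),(380,172))}
for k,(a,b) in L.items(): print(k,*tri(s,a,t,b))
for k,u in dict(tend=B(123,241),tfar=B(513,301),railend=(380,172.5),railpost=(168,162.5),div=(284,167.5)).items(): print(k,onz(t,u,242))
for k,u in dict(tend=A(412,100),tfar=(196,453),railend=(341,284),railpost=(436,126),div=(388,206)).items(): print(k,onz(s,u,242))
for z in(.0,):
  print("base",onz(t,(410+187/4,130+370/4),0))
E
```

```text
nball [ 428.8 -255.1  158.7] [np.float64(0.22481657001121005), np.float64(0.22481657001143146)]
fball [ 753. -272.  160.] [np.float64(0.5090521637123245), np.float64(0.5090521637119465)]
nbar [ 480.2 -257.5  167.1] [np.float64(0.7859195266766992), np.float64(0.7859195266768537)]
fbar [ 701.2 -267.6  167.9] [np.float64(0.16222951245996298), np.float64(0.16222951246005293)]
tend [ 596.  -230.4  244.4] [np.float64(0.2218074659821168), np.float64(0.22180746598229562)]
hooktop [ 590.8 -264.8  255.1] [np.float64(1.7881177042559795), np.float64(1.7881177042550664)]
tip [ 617.4 -266.6  230.9] [np.float64(0.4353935872769647), np.float64(0.4353935872756181)]
railend [632.8 -96.2 254.4] [np.float64(3.0281041833732423), np.float64(3.0281041833740376)]
tend [ 596.7 -231.2  242. ]
tfar [ 567.2 -441.2  242. ]
railend [633.7 -99.7 242. ]
railpost [647.1 369.3 242. ]
div [640.8 112.  242. ]
tend [ 595.5 -229.4  242. ]
tfar [ 567.4 -436.5  242. ]
railend [632.1 -87.3 242. ]
railpost [644.3 368.6 242. ]
div [637.6 112.4 242. ]
base [ 582.9 -338.8    0. ]
```

```bash
cat >> h.py <<'E'
from scipy.spatial.transform import Rotation as Ro
def plan(target,yaw=None):
    s=arm.state(); R=Ro.from_euler('xyz',s["orientation"]).as_matrix()
    d=R.T@(np.array(target,float)-s["eef_pos"])
    roll=0 if yaw is None else -np.degrees((yaw-s["orientation"][2]+np.pi)%(2*np.pi)-np.pi)
    print("shift",d.round(1),"roll",round(roll,1),"eef",s["eef_pos"].round(1),s["orientation"].round(3),"F",s["contact_force"].round(1),"op",round(s["opening"]*93,1),"gf",round(s["gripper_force"],1),"t",round(s["time"],2))
E
python3 -c "
from h import *
plan([511,-259,303],3.09)
"
```

```text
shift [-5.699e+02 -7.330e+02 -2.000e-01] roll -18.1 eef [242.7 629.9 302.7] [-3.142 -0.     2.774] F [ 0.3 -0.3 -0.1] op 93.3 gf 0.0 t 1.6
```

```bash
python3 -m creep '[[60,-25,-32,0,0],[60,-50,-64,0,0],[60,-75,-96,0,0],[60,-100,-128,0,0],[60,-125,-160,0,0],[60,-150,-192,0,0],[60,-175,-224,0,0],[60,-200,-256,0,0]]'
python3 -m creep '[[60,-25,-32,0,0],[60,-50,-64,0,0],[60,-75,-96,0,0],[60,-100,-128,0,0],[60,-125,-160,0,0],[60,-150,-192,0,0],[60,-175,-224,0,0],[60,-200,-256,0,0]]'
python3 -m creep '[[60,-25,-32,0,0],[60,-50,-64,0,0],[60,-75,-96,0,-3],[60,-100,-128,0,-6],[60,-125,-160,0,-9],[60,-150,-192,0,-12],[60,-170,-221,0,-15],[60,-170,-221,0,-18.1]]'
python3 -m creep '[[60,0,0,0,0],[60,0,0,0,0]]'
python3 -c "
from h import *
plan([511,-259,223],3.09)
"
```

```text
time: 2.27
eef_pos: [337.2, 317.3, 302.9]
orientation: [3.141, 0.0, 2.774]
contact_force: [0.3, 1.1, -0.2]
opening: 0.645
gripper_force: 0.0
time: 2.93
eef_pos: [431.8, 6.2, 303.2]
orientation: [3.141, 0.001, 2.774]
contact_force: [1.5, -0.2, 1.2]
opening: 0.644
gripper_force: 0.0
time: 3.6
eef_pos: [511.5, -263.9, 301.7]
orientation: [-3.141, -0.001, 3.089]
contact_force: [0.0, 0.9, -0.4]
opening: 0.647
gripper_force: 0.0
time: 3.77
eef_pos: [510.9, -259.0, 302.6]
orientation: [3.141, -0.0, 3.088]
contact_force: [-0.6, 0.5, -0.1]
opening: 0.645
gripper_force: 0.0
shift [-0.1  0.  79.6] roll -0.1 eef [ 510.9 -259.   302.6] [ 3.141 -0.     3.088] F [-0.6  0.5 -0.1] op 60.0 gf 0.0 t 3.77
```

Right above the grip point. I'll descend slowly and close gradually so that the fingers centre gently.

```bash
python3 -m creep '[[60,0,0,20,0],[60,0,0,40,0],[60,0,0,60,0],[60,0,0,75,0],[50,0,0,80,0],[40,0,0,80,0],[28,0,0,80,0],[22,0,0,80,0]]'
python3 -m creep '[[18,0,0,0,0],[14,0,0,0,0],[10,0,0,0,0],[6,0,0,0,0],[0,0,0,0,0],[0,0,0,0,0]]'
python3 -c "
from h import *
plan([511,-259,223],3.09)
c=arm.capture('scene');cv2.imwrite('pics/g.png',cv2.resize(c['pixels'][290:450,170:390,::-1],None,fx=3.5,fy=3.5))
"
```

```text
time: 4.43
eef_pos: [511.4, -258.9, 224.3]
orientation: [-3.141, 0.002, 3.09]
contact_force: [-0.4, 0.2, 0.1]
opening: 0.407
gripper_force: 0.0
time: 4.93
eef_pos: [511.1, -259.1, 223.0]
orientation: [-3.141, 0.0, 3.09]
contact_force: [1.3, 0.3, 1.1]
opening: 0.146
gripper_force: 30.0
shift [0.1 0.1 0. ] roll -0.0 eef [ 511.1 -259.1  223. ] [-3.141  0.     3.09 ] F [1.3 0.3 1.1] op 13.6 gf 30.0 t 4.93
```

View pics/g.png

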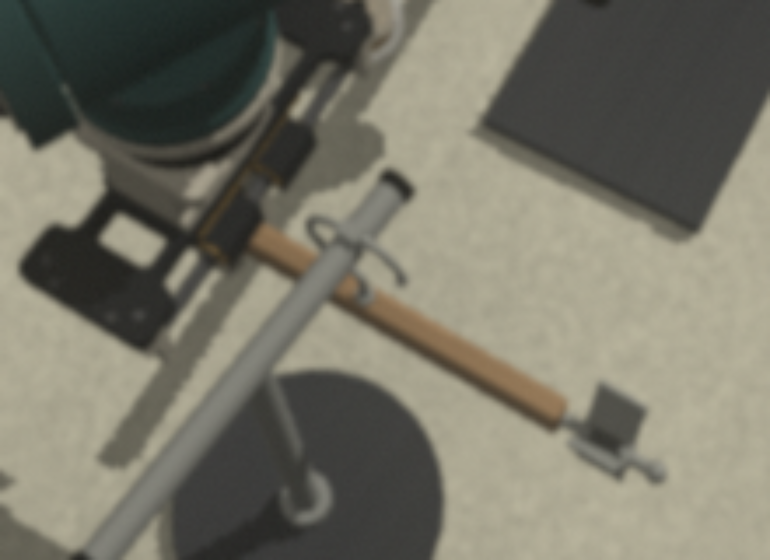

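The bar is gripped at its near part, and the hook still sits on the crossbar. Next I lift 12 mm, then move back and up.

```bash
python3 -m creep '[[0,0,0,-4,0],[0,0,0,-8,0],[0,0,0,-12,0],[0,0,0,-12,0]]'
python3 -m creep '[[0,6,0,-6,0],[0,12,0,-12,0],[0,18,0,-18,0],[0,24,0,-24,0],[0,30,0,-29,0],[0,38,0,-34,0],[0,46,0,-40,0],[0,46,0,-40,0]]'
python3 - <<'E'
from h import *
np.set_printoptions(precision=1,suppress=True)
plan([511,-259,223],3.09)
s=arm.capture('scene');t=arm.capture("top")
a=cv2.resize(s['pixels'][280:440,190:390,::-1],None,fx=2.5,fy=2.5);b=cv2.resize(t['pixels'][120:280,410:560,::-1],None,fx=2,fy=2.5)
cv2.imwrite('pics/l.png',np.hstack([a,b]));print(a.shape,b.shape)
g=arm.state()["eef_pos"]; o=np.array([g[0]+80,g[1]-4.2,g[2]-65+92])
print("expected origin",o, "exp far ball px", proj(s,o+[164,-8.5,-92]),proj(t,o+[164,-8.5,-92]),"exp crown",proj(s,o),proj(t,o))
E
```

```text
time: 5.32
eef_pos: [511.2, -259.2, 235.7]
orientation: [-3.141, 0.001, 3.09]
contact_force: [0.1, -0.2, -2.9]
opening: 0.147
gripper_force: 30.0
time: 5.98
eef_pos: [464.0, -256.8, 276.4]
orientation: [-3.141, 0.001, 3.089]
contact_force: [0.6, 0.0, -1.0]
opening: 0.147
gripper_force: 30.0
shift [-47.    0.3  53.5] roll -0.0 eef [ 464.  -256.8  276.4] [-3.1  0.   3.1] F [ 0.6  0.  -1. ] op 13.6 gf 30.0 t 5.98
(400, 500, 3) (400, 300, 3)
expected origin [ 544.9 -261.   302.1] exp far ball px [[334.  401.7]] [[451.8 147.6]] exp crown [[242.  329.6]] [[463.7 205.7]]
```

View pics/l.png

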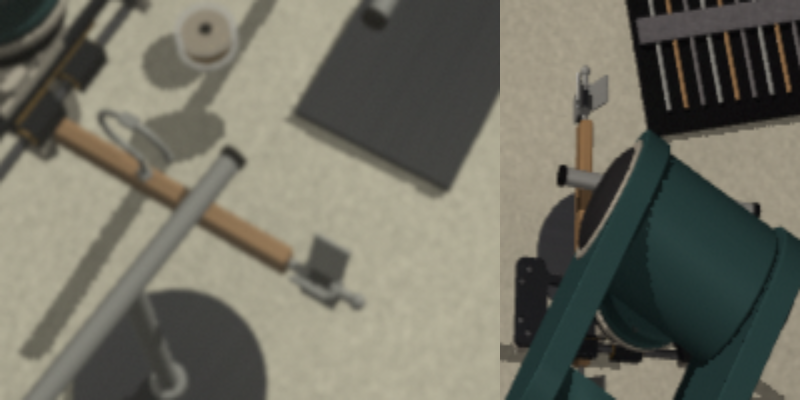

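The far rod ball is at crop (357,300), i.e. scene (333,400). That matches the prediction, so the hanger hangs level and the hook is clear of the crossbar. Next I carry it to the rail.

```bash
python3 -m creep '[[0,0,15,0,0],[0,-1,40,0,0],[0,-9,60,0,0],[0,-16,80,0,0],[0,-24,100,0,0],[0,-32,120,0,0],[0,-38,140,0,0],[0,-38,160,0,-1.5]]'
python3 -m creep '[[0,1,20,0,0],[0,2,40,0,0],[0,3,60,0,0],[0,4,80,0,0],[0,4,93,0,0],[0,4,93,0,0],[0,4,93,0,0]]'
python3 - <<'E'
from h import *
np.set_printoptions(precision=1,suppress=True)
plan([510,-4,276],3.115)
s=arm.capture('scene');t=arm.capture("top")
a=cv2.resize(s['pixels'][160:320,250:450,::-1],None,fx=2.5,fy=2.5);b=cv2.resize(t['pixels'][120:280,260:410,::-1],None,fx=2,fy=2.5)
cv2.imwrite('pics/r.png',np.hstack([a,b]))
g=arm.state()["eef_pos"]; o=np.array([g[0]+80,g[1]-2,g[2]-65+92])
print("expected origin",o, "far ball", proj(s,o+[164,-4.5,-92]),proj(t,o+[164,-4.5,-92]),"crown",proj(s,o),proj(t,o))
E
```

```text
time: 6.75
eef_pos: [512.2, -97.8, 274.1]
orientation: [3.141, -0.001, 3.116]
contact_force: [-0.4, -0.3, -2.0]
opening: 0.15
gripper_force: 30.0
time: 7.33
eef_pos: [509.8, -5.4, 274.4]
orientation: [-3.141, -0.001, 3.117]
contact_force: [-0.2, -0.3, -2.3]
opening: 0.148
gripper_force: 30.0
shift [-0.1  1.4 -1.6] roll 0.1 eef [509.8  -5.4 274.4] [-3.1 -0.   3.1] F [-0.2 -0.3 -2.3] op 13.8 gf 30.0 t 7.33
expected origin [589.8  -8.3 301.5] far ball [[418.4 287.6]] [[340.5 127.4]] crown [[339.9 223.1]] [[339.3 182.1]]
```

View pics/r.png

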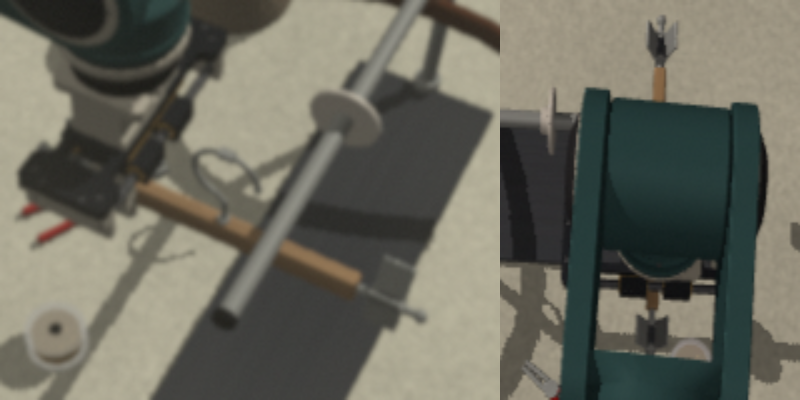

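Far ball at scene (418,287), as predicted; the hook stands on the robot side of the rail, well before the divider. Next I hook it on.

```bash
python3 -m creep '[[0,-8,0,6,0],[0,-16,0,12,0],[0,-22,0,18,0],[0,-28,0,24,0],[0,-34,0,30,0],[0,-40,0,35,0],[0,-46,0,39,0],[0,-46,0,39,0]]'
python3 -m creep '[[0,0,0,3,0],[0,0,0,6,0],[0,0,0,9,0],[0,0,0,11,0],[0,0,0,11,0]]'
python3 - <<'E'
from h import *
np.set_printoptions(precision=1,suppress=True)
plan([556,-4,223],3.115)
s=arm.capture('scene');t=arm.capture("top")
a=cv2.resize(s['pixels'][160:320,250:450,::-1],None,fx=3.5,fy=3.5)
cv2.imwrite('pics/r2.png',a)
for n in("divider","hanger","rail"):
    print(n,[(x["uv"],x["confidence"]) for x in arm.silhouettes(n,s)[:1]])
E
```

```text
time: 8.1
eef_pos: [556.4, -7.0, 234.5]
orientation: [3.142, -0.001, 3.116]
contact_force: [-0.3, -0.1, -1.8]
opening: 0.149
gripper_force: 30.0
time: 8.52
eef_pos: [555.5, -7.0, 224.4]
orientation: [-3.142, -0.0, 3.116]
contact_force: [0.0, 0.1, -2.2]
opening: 0.152
gripper_force: 30.0
shift [-0.5  3.   1.4] roll 0.1 eef [555.5  -7.  224.4] [-3.1 -0.   3.1] F [ 0.   0.1 -2.2] op 14.1 gf 30.0 t 8.52
divider [([385.2, 206.0], 0.81)]
hanger [([387.1, 286.7], 0.91)]
rail [([381.4, 262.8], 0.86)]
```

View pics/r2.png

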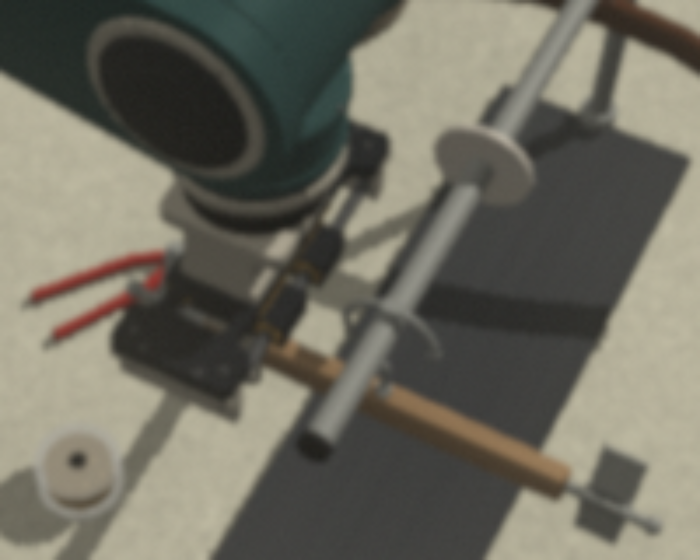

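Hooked on at crown crop (400,310), about 117 mm before the divider. I'll lower it until it touches, then slide along tool y.

```bash
python3 -m creep '[[0,0,0,1,0],[0,0,6,1.5,0],[0,0,18,1.5,0],[0,0,32,1.5,0],[0,0,46,1.5,0],[0,0,60,1.5,0],[0,0,74,1.5,0],[0,0,86,1.5,0]]'
python3 -m creep '[[0,0,8,0,0],[0,0,14,0,0],[0,0,18,0,0],[0,0,22,0,0],[0,0,22,0,0],[0,0,22,0,0]]'
python3 -m creep '[[0,0,1,0,0],[0,0,2,0,0],[0,0,3,0,0],[0,0,3,0,0]]'
python3 - <<'E'
from h import *
np.set_printoptions(precision=1,suppress=True)
plan([556,110,223],3.115)
s=arm.capture('scene')
a=cv2.resize(s['pixels'][150:270,310:470,::-1],None,fx=5,fy=5)
cv2.imwrite('pics/r3.png',a)
E
```

```text
time: 9.43
eef_pos: [557.9, 80.7, 223.3]
orientation: [3.141, 0.0, 3.116]
contact_force: [-0.5, -1.6, -1.3]
opening: 0.151
gripper_force: 30.0
time: 9.93
eef_pos: [558.5, 100.9, 223.3]
orientation: [3.142, -0.0, 3.116]
contact_force: [0.1, 1.7, -1.1]
opening: 0.145
gripper_force: 30.0
time: 10.27
eef_pos: [558.6, 103.9, 223.3]
orientation: [-3.142, 0.0, 3.116]
contact_force: [-0.4, -1.3, -1.3]
opening: 0.148
gripper_force: 30.0
shift [2.8 6.  0.3] roll 0.0 eef [558.6 103.9 223.3] [-3.1  0.   3.1] F [-0.4 -1.3 -1.3] op 13.8 gf 30.0 t 10.27
```

View pics/r3.png

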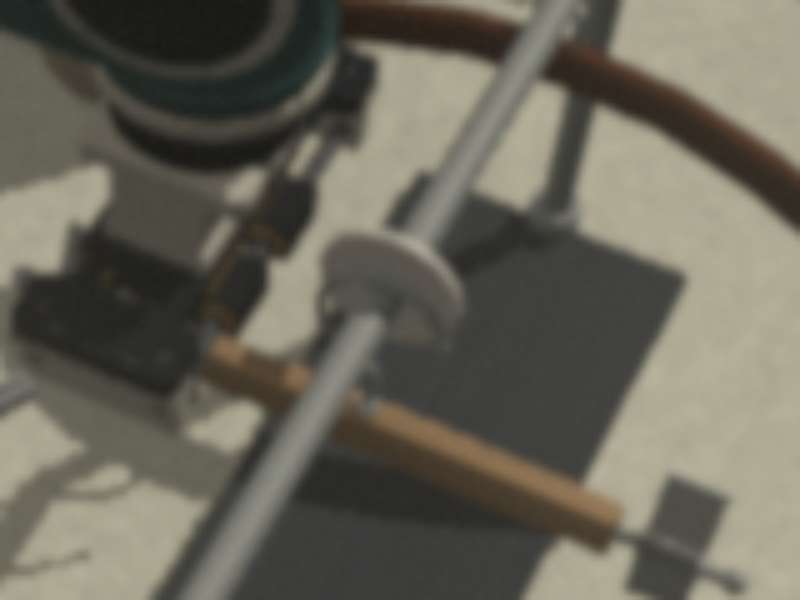

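The hook is almost at the disc (crop (340,300)). I'll creep on until the force shows contact.

```bash
for i in 1; do python3 -m creep '[[0,0,1,0,0],[0,0,1,0,0],[0,0,1,0,0]]' | grep -E "pos|force"
python3 -m creep '[[0,0,1,0,0],[0,0,1,0,0],[0,0,1,0,0]]' | grep -E "pos|contact"
python3 -m creep '[[0,0,1,0,0],[0,0,1,0,0],[0,0,1,0,0]]' | grep -E "pos|contact"
python3 -m creep '[[0,0,1,0,0],[0,0,1,0,0],[0,0,1,0,0]]' | grep -E "pos|contact"; done
python3 -c "
from h import *
plan([556,110,223],3.115)"
```

```text
eef_pos: [558.6, 104.9, 223.3]
contact_force: [0.2, -1.6, -0.0]
gripper_force: 30.0
eef_pos: [558.6, 105.9, 223.2]
contact_force: [-0.5, -3.8, -0.9]
eef_pos: [558.7, 106.9, 223.2]
contact_force: [-0.1, -5.2, 0.1]
eef_pos: [558.7, 107.8, 223.2]
contact_force: [1.0, -6.7, -0.3]
shift [2.7 2.1 0.2] roll 0.0 eef [558.7 107.8 223.2] [-3.141 -0.     3.116] F [ 1.  -6.7 -0.3] op 14.0 gf 30.4 t 11.32
```

Contact: the force climbs about 1.5 N per mm from y≈104.5. I'll ease back 2 mm to take the side load off, release slowly and rise.

```bash
python3 -m creep '[[0,0,-1,0,0],[0,0,-2,0,0],[0,0,-2,0,0],[16,0,-2,0,0],[20,0,-2,0,0],[26,0,-2,0,0],[40,0,-2,0,0],[60,0,-2,0,0]]'
python3 -m creep '[[60,0,0,0,0],[60,0,0,-10,0],[60,0,0,-25,0],[60,0,0,-45,0],[60,0,0,-70,0],[60,20,0,-80,0],[60,55,0,-80,0],[60,55,0,-80,0]]'
python3 - <<'E'
from h import *
np.set_printoptions(precision=1,suppress=True)
plan([503.6,107,303],3.115)
s=arm.capture('scene');t=arm.capture("top")
for c,n in((s,"scene"),(t,"top")):
  for k in("hanger","near_tabs","near_left_jaw","near_right_jaw","divider"):
    print(n,k,[(np.array(x["uv"]),x["confidence"],x["mask"].sum(), (np.argwhere(x["mask"]).min(0),np.argwhere(x["mask"]).max(0))) for x in arm.silhouettes(k,c)[:2]])
a=cv2.resize(s['pixels'][140:260,310:440,::-1],None,fx=3.5,fy=4);b=cv2.resize(t['pixels'][110:250,250:340,::-1],None,fx=3.8,fy=480/140)
o=np.hstack([a,b]);print(a.shape,o.shape);cv2.imwrite('pics/rel.png',o)
save(s,"s1.png");save(t,"t1.png")
E
```

```text
time: 11.98
eef_pos: [558.6, 106.1, 223.3]
orientation: [3.141, 0.0, 3.116]
contact_force: [-1.2, -0.6, -0.2]
opening: 0.375
gripper_force: 0.0
time: 12.65
eef_pos: [500.5, 107.6, 305.4]
orientation: [3.141, 0.002, 3.116]
contact_force: [-1.0, -0.7, -0.4]
opening: 0.645
gripper_force: 0.0
shift [-3.1 -0.5  2.4] roll 0.1 eef [500.5 107.6 305.4] [3.1 0.  3.1] F [-1.  -0.7 -0.4] op 60.0 gf 0.0 t 12.65
scene hanger [(array([390.7, 235.8]), 0.56, np.int64(1894), (array([194, 313]), array([271, 458])))]
scene near_tabs [(array([385.4, 236.9]), 0.72, np.int64(1862), (array([194, 313]), array([271, 458])))]
scene near_left_jaw [(array([327.3, 201.8]), 0.73, np.int64(176), (array([193, 321]), array([210, 334])))]
scene near_right_jaw [(array([321.5, 212. ]), 0.58, np.int64(141), (array([205, 318]), array([220, 330])))]
scene divider [(array([328.6, 203.5]), 0.75, np.int64(129), (array([194, 322]), array([209, 333])))]
top hanger [(array([170.3, 282.7]), 0.64, np.int64(2780), (array([255, 139]), array([308, 202]))), (array([292.1, 137.1]), 0.63, np.int64(450), (array([116, 278]), array([249, 301])))]
top near_tabs [(array([290.8, 133.8]), 0.81, np.int64(430), (array([116, 278]), array([248, 301]))), (array([459.6, 215.2]), 0.74, np.int64(3268), (array([186, 428]), array([249, 539])))]
top near_left_jaw []
top near_right_jaw []
top divider []
(480, 455, 3) (480, 797, 3)
```

View pics/rel.png

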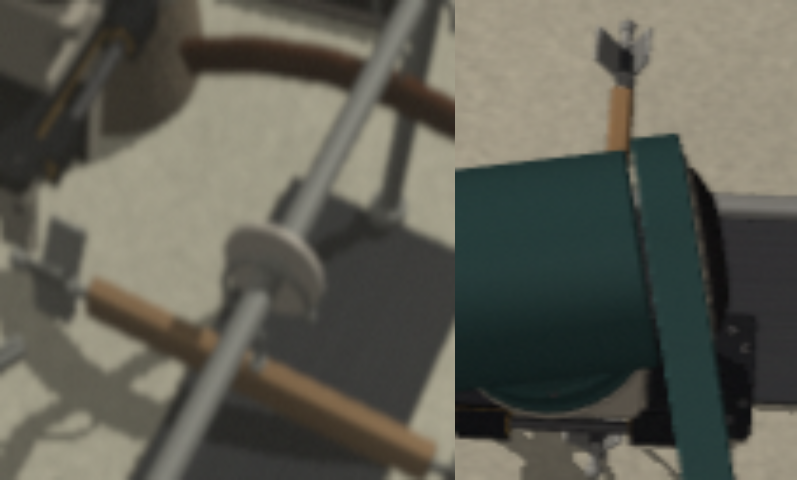

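The hanger hangs by its hook right against the divider, and the gripper is clear. The near rod ball is at crop (15,255), i.e. scene (314,203). The far ball is at crop (628,27), i.e. top (295.5,118).

```bash
python3 - <<'E'
from h import *
np.set_printoptions(precision=1,suppress=True)
s=arm.capture('scene');t=arm.capture("top")
for z in(155,158):
  print("nball s",onz(s,(313.9,203.4),z),"t",onz(t,(287.6,248),z),"fball t",onz(t,(295.4,117.8),z))
print("nbar s",onz(s,(337,212.2),170),"fbar s",onz(s,(432.5,253.5),170),"fbar t",onz(t,(293.2,135.5),170))
print("tri",tri(s,(313.9,203.4),t,(287.6,248)))
for k in("near_clip","near_tabs","hanger"):
    for x in arm.silhouettes(k,t)[:2]:
        m=x["mask"].copy(); m[215:]&=True; q=np.argwhere(m); q=q[(q[:,0]>215)&(q[:,1]>260)]
        if len(q): print(k,"near part",q.min(0),q.max(0),q.mean(0),[(r,q[q[:,0]==r,1].min(),q[q[:,0]==r,1].max()) for r in np.unique(q[:,0])])
    for x in arm.silhouettes(k,s)[:1]:
        q=np.argwhere(x["mask"]);q=q[q[:,1]<334];print(k,"scene",q.min(0),q.max(0),q[q[:,1]<316].mean(0))
plan([501,107,303])
E
```

```text
nball s [471.4 114.  155. ] t [475.9 104.4 155. ] fball t [802.5  96.7 155. ]
nball s [472.6 111.9 158. ] t [475.4 104.1 158. ] fball t [801.   96.5 158. ]
nbar s [532.1 104.4 170. ] fbar s [748.4  96.9 170. ] fbar t [749.   99.5 170. ]
tri (array([475. , 104.5, 166.8]), [np.float64(1.5145904234340455), np.float64(1.514590423432803)])
near_clip near part [235 278] [248 292] [239.6 285.4] [(np.int64(235), np.int64(279), np.int64(280)), (np.int64(236), np.int64(278), np.int64(291)), (np.int64(237), np.int64(278), np.int64(292)), (np.int64(238), np.int64(279), np.int64(292)), (np.int64(239), np.int64(280), np.int64(291)), (np.int64(240), np.int64(282), np.int64(290)), (np.int64(241), np.int64(284), np.int64(289)), (np.int64(242), np.int64(285), np.int64(288)), (np.int64(243), np.int64(285), np.int64(288)), (np.int64(244), np.int64(285), np.int64(287)), (np.int64(245), np.int64(285), np.int64(287)), (np.int64(246), np.int64(285), np.int64(287)), (np.int64(247), np.int64(284), np.int64(287)), (np.int64(248), np.int64(285), np.int64(286))]
near_clip scene [194 315] [219 333] [205. 315.]
ne
[... 261 characters left out ...]
nt64(280), np.int64(292)), (np.int64(240), np.int64(282), np.int64(291)), (np.int64(241), np.int64(284), np.int64(290)), (np.int64(242), np.int64(285), np.int64(289)), (np.int64(243), np.int64(285), np.int64(289)), (np.int64(244), np.int64(285), np.int64(288)), (np.int64(245), np.int64(285), np.int64(287)), (np.int64(246), np.int64(284), np.int64(287)), (np.int64(247), np.int64(284), np.int64(287)), (np.int64(248), np.int64(284), np.int64(287)), (np.int64(249), np.int64(285), np.int64(286))]
near_tabs scene [194 314] [219 333] [204.8 314.6]
hanger scene [194 313] [219 333] [204.6 314.1]
shift [ 2.6 -0.5  0.3] roll 0 eef [503.6 107.4 303.3] [3.1 0.  3.1] F [0.5 0.1 0. ] op 60.0 gf 0.0 t 13.65
```

```bash
python3 - <<'E'
from h import *
np.set_printoptions(precision=1,suppress=True)
t=arm.capture("top");s=arm.capture("scene")
for u in((278,237),(292.3,237),(285.3,237)): print(onz(t,u,188))
print(onz(t,(286,247.5),158),tri(s,(313.9,203.4),t,(286,247.5)),onz(s,(314.3,204.7),158))
E
```

```text
[494.9 124.4 188. ]
[495.6  92.1 188. ]
[495.3 107.9 188. ]
[476.5 107.9 158. ] (array([475.3, 107.3, 164.6]), [np.float64(0.10650584612166279), np.float64(0.10650584612200933)]) [475.1 109.1 158. ]
```

```bash
python3 -m creep '[[60,0,0,12,0],[60,0,0,26,0],[60,0,0,40,0],[56,0,0,50,0],[48,0,0,50,0],[42,0,0,50,0],[38,0,0,50,0],[36,0,0,50,0]]'
python3 -m creep '[[34,0,0,0,0],[32,0,0,0,0],[30,0,0,0,0],[28,0,0,0,0],[26,0,0,0,0],[24,0,0,0,0],[22,0,0,0,0],[20,0,0,0,0]]'
python3 -m creep '[[18,0,0,0,0],[16,0,0,0,0],[14,0,0,0,0],[12,0,0,0,0],[8,0,0,0,0],[4,0,0,0,0],[0,0,0,0,0],[0,0,0,0,0]]'
python3 - <<'E'
from h import *
np.set_printoptions(precision=1,suppress=True)
plan([503.6,107.4,253])
s=arm.capture('scene');t=arm.capture("top")
for c,n in((s,"scene"),(t,"top")):
  for k in("hanger","near_clip","near_left_jaw","near_right_jaw","divider"):
    print(n,k,[(np.array(x["uv"]),round(x["confidence"],2),x["mask"].sum(), np.argwhere(x["mask"]).min(0),np.argwhere(x["mask"]).max(0)) for x in arm.silhouettes(k,c)[:2]])
save(s,"s2.png");save(t,"t2.png")
E
```

```text
time: 14.42
eef_pos: [503.9, 107.4, 253.9]
orientation: [3.141, 0.001, 3.116]
contact_force: [-0.1, 0.4, -0.0]
opening: 0.401
gripper_force: 0.0
time: 15.08
eef_pos: [503.7, 107.4, 253.3]
orientation: [3.142, 0.0, 3.116]
contact_force: [2.0, -0.1, 1.0]
opening: 0.226
gripper_force: 5.4
time: 15.75
eef_pos: [503.7, 107.4, 253.2]
orientation: [-3.142, 0.0, 3.116]
contact_force: [1.3, 0.3, 2.2]
opening: 0.143
gripper_force: 30.0
shift [0.1 0.  0.2] roll 0 eef [503.7 107.4 253.2] [-3.1  0.   3.1] F [1.3 0.3 2.2] op 13.3 gf 30.0 t 15.75
scene hanger [(array([394.5, 235.4]), 0.81, np.int64(1863), array([200, 319]), array([269, 460]))]
scene near_clip [(array([397.3, 237.4]), 0.87, np.int64(1615), array([201, 320]), array([269, 460]))]
scene near_left_jaw [(array([332.6, 204.7]), 0.52, np.int64(47), array([200, 328]), array([216, 333]))]
scene near_right_jaw [(array([325.2, 215.9]), 0.68, np.int64(73), array([211, 321]), array([222, 329]))]
scene divider [(array([388.7, 201.6]), 0.59, np.int64(338), array([195, 374]), array([216, 401]))]
top hanger [(array([292.3, 136.9]), 0.96, np.int64(361), array([118, 285]), array([246, 299]))]
top near_clip [(array([291.9, 136.4]), 0.73, np.int64(443), array([115, 284]), array([248, 300])), (array([285.9, 162.8]), 0.15, np.int64(22), array([158, 281]), array([165, 286]))]
top near_left_jaw []
top near_right_jaw []
top divider [(array([286.3, 163.5]), 0.63, np.int64(45), array([156, 280]), array([165, 287])), (array([172.7, 282.7]), 0.21, np.int64(2790), array([254, 139]), array([308, 202]))]
```

```bash
python3 - <<'E'
from h import *
np.set_printoptions(precision=1,suppress=True)
s=arm.capture("scene");t=arm.capture("top")
g=lambda n:cv2.imread("pics/"+n,0)
def shift(a,b,x0,y0,x1,y1):
    r=cv2.matchTemplate(cv2.resize(g(b)[y0-8:y1+8,x0-8:x1+8],None,fx=4,fy=4,interpolation=2),cv2.resize(g(a)[y0:y1,x0:x1],None,fx=4,fy=4,interpolation=2),5)
    _,v,_,l=cv2.minMaxLoc(r); return (l[0]/4-8,l[1]/4-8,round(v,2))
print("far ball top",shift("t1.png","t2.png",284,114,304,140))
print("far end scene",shift("s1.png","s2.png",420,240,462,276))
print("neck/hook foot scene",shift("s1.png","s2.png",378,224,392,236))
print("disc scene (control)",shift("s1.png","s2.png",372,190,406,222))
print("hook left scene",shift("s1.png","s2.png",368,205,382,222))
for z in(133,):
    a=onz(s,(332.6,204.7),z);b=onz(s,(325.2,215.9),z);print(a,b,np.linalg.norm(a-b))
o=np.array([638.5,102.4,250]); 
print("proj hook pts scene",proj(s,o+[[0,0,0],[-24,0,-24],[0,0,-50],[26,0,-23]]),"disc",proj(s,[[639,110,242],[639,110,272],[609,110,242],[669,110,242]]))
plan([503.6,107.4,253])
E
```

```text
far ball top (-0.5, -1.0, 0.97)
far end scene (1.0, -1.5, 0.99)
neck/hook foot scene (0.25, -0.5, 0.99)
disc scene (control) (0.0, 0.0, 0.99)
hook left scene (-0.25, 0.25, 0.98)
[502.  145.2 133. ] [501.5 109.5 133. ] 35.63400537634385
proj hook pts scene [[386.8 207.2]
 [374.4 210.4]
 [384.3 222.6]
 [397.9 219.2]] disc [[388.2 207.1]
 [389.8 197.3]
 [374.1 201.7]
 [402.5 212.6]]
shift [0.1 0.  0.3] roll 0 eef [503.7 107.4 253.3] [-3.1  0.   3.1] F [ 2.6 -0.1  2.1] op 13.6 gf 30.0 t 16.45
```

```bash
python3 -c "
from station import arm
print(arm.sign_off())"
```

```text
the job is handed in; nothing more can be done
None
```

The clip hanger now hangs on the sample rail with its hook up against the divider. The job is handed in at about 16.5 s with the robot-side clip held squeezed to its stop (fingers 13.6 mm apart, 30 N), so its jaws should be about 17 mm apart; the jaw gap was not measured directly.

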